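# Drive the hinge pin out of a seabed grab and catch it in the tray

## Task

First slide the blue tray under the side of the yellow grab's hinge where the brass pin's head is, so that it will catch the pin. Then lift the red-handled punch over the tool shelf's front rail, push the pin right out through the hinge with it from the other side so that it drops into the tray and never onto the bench, and lay the punch back on the shelf behind the rail, leaving the tray and pin there. Do not touch the pin with the gripper, keep the tray standing on the bench, and leave the other things on the bench where they are.

Things in the scene. Friction and masses are not known exactly. Their poses are not given: they have to be found in the camera images.
- grab: Hinge of a yellow seabed grab, fixed (place and yaw vary). Origin on the bench under the hinge's middle. Two steel ears, 48 mm wide (x), outer faces at y = +35 and -35 mm, tops at z = 129 mm, a yellow lug between, and a yellow jaw behind: x to +156, |y| < 36, z < 121 mm. One round 18 mm hole runs along y through all of it at z = 105 mm. +y (robot's left): driving side; -y: pin's head side.
- hole_in (a point): Centre of the hole's mouth on the outer face of the +y ear (driving side), 105 mm above the bench; axes as grab, so the pin must travel along -y.
- hole_out (a point): Centre of the hole's mouth on the outer face of the -y ear, 70 mm from hole_in; the pin comes out here along -y.
- drop (a point): Point on the hole's axis 40 mm beyond hole_out, 105 mm above the bench: the tray has to stand below it to catch the pin.
- pin: Loose brass pin in the hole, 76 mm long, 0.14 kg, held only by its weight: shaft 16 mm across, 66 mm long; head 26 mm across, 10 mm thick, on the -y end, too big for the hole. Origin on its axis, mid-shaft: plain end at y = +33 mm, head's outer face at -43 mm. At first the plain end is 5 to 13 mm inside hole_in. It drops only once its plain end is pushed out of hole_out.
- tray: Loose blue open tray, 130 (x) x 160 (y) x 38 mm high, 0.35 kg, walls 6 mm, floor about 6 mm. Origin under its centre, z up. It stands on the bench to the robot's right of the grab.
- tray_tab (a point): Centre of the upper part of the tray's grip tab: an upright blue plate 60 mm wide (x), 8 mm thick (y), rising to 62 mm, in the middle of the tray's -y wall. This point is 46 mm above the bench and 76 mm from the tray's centre. Axes as tray. Pinch it from above across its 8 mm, or push the tray.
- shelf: Low wooden tool shelf, open above, fixed (place and yaw vary), 130 (x) x 280 mm (y). Origin on the bench under its middle. Floor at z = 30 mm with rubber strips to z = 42 mm at y = -60, +15, +85 mm. Front rail of two thin bars at x = -62 mm (robot's side), top at z = 69 mm. Back board at x = +65 mm, top z = 85 mm; end boards at y = +-136 mm, top z = 48 mm.
- shelf_mid (a point): The middle of the place where the punch's handle lies: shelf x = 0, y = +50 mm, at the height of the handle's centre when it lies on the strips (56 mm above the bench). Axes as shelf.
- punch: Loose pin punch, 0.2 kg, lying on the shelf's strips, tip to -y. Origin at the CENTRE of its handle, half-way up. Red handle 26 (x) x 100 (y) x 28 mm (z); from its -y end a steel shank, 10 mm across and 100 mm long, on the same axis. It balances about 25 mm from the handle's centre towards the tip.
- punch_tip (a point): Flat end of the punch's shank, on its axis, 150 mm from the handle's centre along the punch's -y.
- jar_green: Bystander: glass jar with a green cap, 64 mm across, 75 mm high; origin under its centre.
- jar_white: Bystander: amber jar with a white cap, 60 mm across, 85 mm high; origin under its centre.
- wash_bottle: Bystander: white wash bottle, 64 mm across, 185 mm high with its spout; origin under its centre.
- beaker: Bystander: glass beaker, 70 mm across, 70 mm high; origin under its centre.
- dishes: Bystander: two stacked glass dishes, 90 mm across, 30 mm high; origin under their centre.
- screwdriver: Bystander: orange screwdriver lying on the bench, 170 mm long; origin under its middle.
Things that resemble listed ones, but are neither listed nor needed, are in the scene too. There is more than one size of the punch; the job needs the larger.

How it is judged:
By the outcome, as a careful person would: the job done as asked, in the order asked, and still so for the second after the job is handed in, with the robot touching nothing.
It also fails if it takes over 61 s, if anything falls off the work surface, if the arm or the gripper's body presses on something with over 40 N, if the wrist force passes 120 N, or if a joint passes its speed limit or range.

## Robot

A 6-joint arm with a two-finger parallel gripper is mounted at the origin on the work surface. World frame = base frame: x ahead of the robot, y to its left, z up, the work surface at z = 0. Lengths are in m, angles in rad, forces in N, time in s.
With the tool pointing down it reaches from about 0.375 to 0.975 m from the base axis. Payload 3.8 kg.
Tool frame: the origin (TCP) lies at the very end of the fingers, on their centre line; the grasp point (between the pads) lies 19 mm behind it; z points along the fingers, y is the direction in which the jaws open and shut (so a half turn about z gives the same grasp; the last joint's range is limited). The gripper opens to 85 mm and grips with 20 to 120 N. Pads are 22 mm wide; open, the fingers measure 114 mm over their backs; the gripper's body (76 mm by 85 mm) begins 54 mm behind the grasp point. The pads swing forward as they close: fully open they stand 13 mm farther back than shut.
Start: joints at [1.208, 0.264, 1.604, -0, 1.274, -0.037], TCP at [0.216, 0.639, 0.231] pointing down, gripper open.
Joint ranges: [-2.63, 2.63], [-0.94, 2.18], [0.31, 2.57], [-1.31, 4.45], [0, 2.66], [-2.55, 2.55]. Speed limits (rad/s): [2.57, 2.57, 3.14, 3.14, 3.14, 3.14].

## Interface

Orientations are given as a rotation vector (axis times angle).
In Python, from workcell import status, read_camera, camera_info, order gives the robot as it stands.
- The arm moves only by the tool move_arm, never from a script. Its argument "deltas" is a list of rows, each a list of 3 entries, a list of its own where there are three numbers: the turn, a rotation vector about the world's x, y, z as a fraction of full scale, then the shift along the world's x, y, z as a fraction of full scale, then the closure, from -1 (fully open) to 1 (shut), so that 0 is half open. A call has 1 to 20 rows; each row is the pose to reach, as a shift and turn from the pose commanded when the call began; what a row does not reach only later rows make up. Full scale, the value 1, is 0.1 m for a shift and pi/2 rad for a turn. A row lasts 1/8 s, in which the tool goes at most 62.5 mm and 10.7 degrees, less where a joint would pass 70% of its speed; a pose out of reach is approached as far as the arm can. A call with a number of a shift or a turn outside -1 to 1 is refused whole. A call with a gripper value outside its range is refused whole. The fingers move at their own pace and stop on an object; "grip_force" is the grip in N (left out, the last holds). Time passes only in rows, so rows that repeat a pose let the fingers close. It gives the time, the measured TCP pose, the force and the opening at its end, in the units of the state.
- status.read_state(): the state, without advancing time (a new reading comes with each control period).
- read_camera(name): name is "scene" or "top"; returns (picture, depth): 400x640x3 uint8, red, green, blue; 400x640 float32, m along the optical axis (not along the pixel's ray), 0 where there is no reading.
- camera_info(name): a dict with "K" (3x3 intrinsics, pixels), "D" ([k1, k2, p1, p2, k3] as OpenCV has them; the pictures are not rectified), "R" (3x3) and "t" (3): a world point X has camera coordinates R X + t. Camera axes: x right, y down, z forward; pixel columns grow to the right and rows downward; lengths in m; the calibration is good to about 2 mm. A picture is of the moment at which its call begins. camera_info takes no time and is no camera call.
- order.finish_job(): hands the job in, once; it reports no verdict.
The state is a dict: "time": time; "q": joint angles; "joint_vel": joint speeds; "joint_torque": joint torques, N m; "tool_pos": TCP position; "tcp_rot": TCP orientation; "wrist_force": force on the tool from outside, world axes, zero at the start; "torque": the same for the moment, N m; "width": opening from 0.0 (shut) to 1.0 (fully open).
Only numpy, scipy, OpenCV 4.12 (cv2) and the standard library are available. Lean on these libraries where they do the work, as an engineer would, in place of code of your own. Each camera call takes 0.05 s, during which the arm holds its last target. There are 200 camera calls.

## Working session

There is one attempt and no reset: what is moved stays moved. The work goes in short steps, Python scripts to look and compute and a tool call to move; the robot and the scene stay as the last step left them, time stands still between calls to the robot, and variables do not carry over. Pictures are saved under pics/ and viewed, about 8 in all and at most 12, crops included, and the job is handed in when it is done.

Besides the shell and the picture viewer there is one more tool, called after "Request:" as name(argument=value, ...), one argument or row to a line, values as JSON. move_arm: Moves the arm, as the interface text tells. Its arguments: {"type":"object","properties":{"deltas":{"type":"array","items":{"type":"array"}},"grip_force":{"type":"number"}},"required":["deltas"]}

```bash
mkdir -p pics; cat > h.py <<'E'
import numpy as np, cv2
from workcell import status, read_camera, camera_info, order
def grab(n):
    p,d=read_camera(n); return p,d
def save(f,p,sc=1):
    if sc!=1: p=cv2.resize(p,None,fx=sc,fy=sc,interpolation=cv2.INTER_CUBIC)
    cv2.imwrite(f,p[:,:,::-1])
def ray(n,uv):
    c=camera_info(n);K,D,R,t=[np.array(c[k],float) for k in('K','D','R','t')]
    u=cv2.undistortPoints(np.array(uv,float).reshape(-1,1,2),K,D).reshape(-1,2)
    return -R.T@t,(np.c_[u,np.ones(len(u))])@R
def plane(n,uv,z):
    o,d=ray(n,uv); return o+d*((z-o[2])/d[:,2])[:,None]
def cloud(n,dep):
    v,u=np.mgrid[0:400,0:640]; o,d=ray(n,np.c_[u.ravel(),v.ravel()])
    return (o+d*dep.reshape(-1,1)).reshape(400,640,3)
def proj(n,X):
    c=camera_info(n);R=np.array(c['R'],float)
    return cv2.projectPoints(np.array(X,float).reshape(-1,1,3),cv2.Rodrigues(R)[0],np.array(c['t'],float),np.array(c['K'],float),np.array(c['D'],float))[0].reshape(-1,2)
E
python3 - <<'E'
from h import *
for n in('top','scene'):
    p,d=grab(n); save(f'pics/{n}0.png',p,1.25); np.savez(f'{n}0.npz',p=p,d=d)
    c=camera_info(n); print(n,-np.array(c['R']).T@np.array(c['t']),np.array(c['R'])[2],c['K'][0][0])
s=status.read_state();print(s['time'],s['tool_pos'],s['tcp_rot'],s['wrist_force'])
E
```

```text
top [0.43693947 0.0047114  1.1010878 ] [ 0.04941451  0.00289714 -0.99877415] 377.4617893413455
scene [ 1.20533769 -0.20929301  0.75019127] [-0.71261373  0.20636991 -0.67051706] 384.31417311330426
0.1 [0.21580598 0.63885898 0.23005283] [-0.50944801 -3.09955613  0.00319221] [ 0.52072612  0.35682801 -0.65109398]
```

View pics/top0.png

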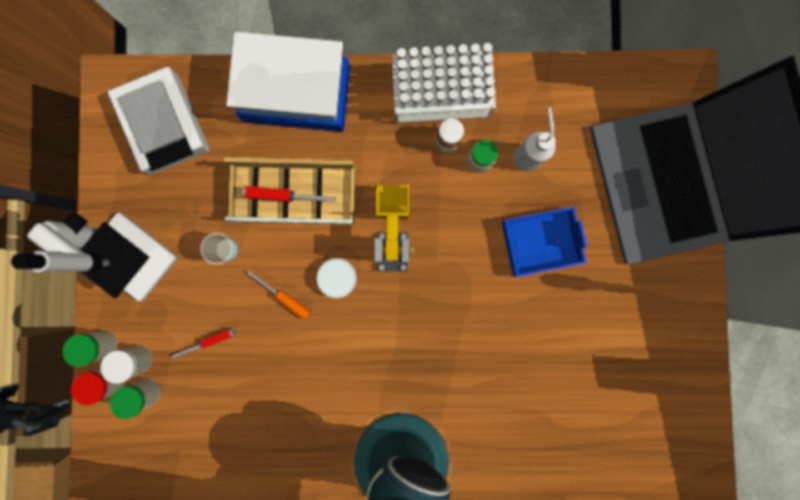

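View pics/scene0.png

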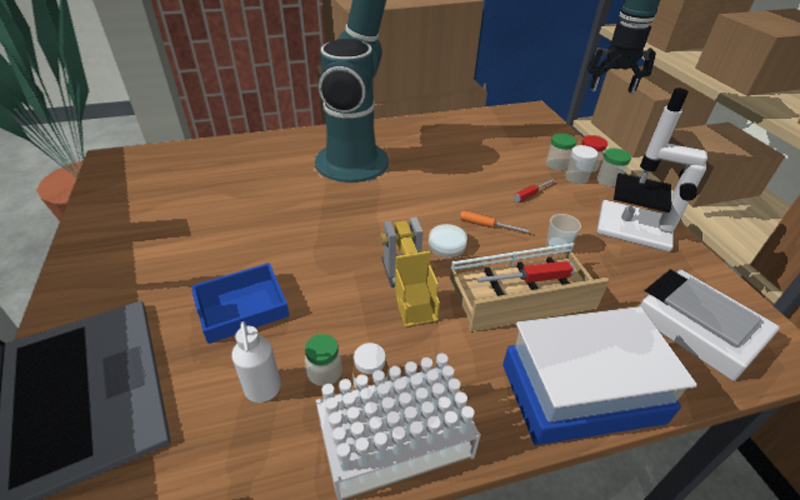

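Top view (1.25× pixels) shows hinge ears at (392,250), jaw behind it at (393,200), blue tray at (545,240) with its tab on the right at (583,228), and the shelf at (291,192). Punch candidates are the red-handled one on the shelf at (268,194), a small red-handled one on the bench at (203,342), and the orange screwdriver at (278,293). By the description it is the shelf one, and I'll check that in the crop. The blue box at (290,85) is not the tray.

```bash
python3 - <<'E'
from h import *
T=np.load('top0.npz');S=np.load('scene0.npz')
def rect(P,name):
    r=cv2.minAreaRect((P[:,:2]*1000).astype(np.float32)); print(name,len(P),'c',np.round(r[0],1),'sz',np.round(r[1],1),'ang',round(r[2],1),'z',np.round(np.percentile(P[:,2],[5,50,95])*1000,1)); return r
for n,F in(('top',T),('scene',S)):
    p,d=F['p'],F['d'];C=cloud(n,d);h=cv2.cvtColor(p,cv2.COLOR_RGB2HSV).astype(int);H,s,v=h[...,0],h[...,1],h[...,2]
    X,Y,Z=[C[...,i] for i in range(3)]; ok=d>0
    blue=ok&(H>105)&(H<128)&(s>120)&(v>40)&(X>.35)&(X<.75)&(Y<-.1)&(Y>-.6)
    rect(C[blue&(Z>.025)&(Z<.045)],n+' tray rim'); rect(C[blue&(Z>.05)],n+' tab'); rect(C[blue],n+' tray all')
    red=ok&((H<8)|(H>172))&(s>150)&(v>60)&(X>.4)&(X<.85)&(Y>.05)&(Y<.5)
    rect(C[red&(Z>.05)],n+' red'); rect(C[red&(Z>.063)&(Z<.08)],n+' red top')
    reds=ok&((H<8)|(H>172))&(s>150)&(Z<.04)&(X>.15)&(X<.5)&(Y>.2)
    if reds.sum()>20: rect(C[reds],n+' small red')
    hin=ok&(X>.45)&(X<.78)&(Y>-.1)&(Y<.08)
    rect(C[hin&(Z>.12)&(Z<.14)],n+' ear tops')
    yel=hin&(H>20)&(H<32)&(s>150)&(v>70)
    rect(C[yel&(Z>.04)],n+' yellow'); rect(C[hin&(Z>.04)],n+' grab all')
    rect(C[ok&(X>.45)&(X<.8)&(Y>.05)&(Y<.45)&(Z>.062)&(Z<.1)],n+' shelf hi')
a=T['p'][110:240,160:350];b=S['p'][150:290,290:500]
a=cv2.resize(a,(800,547),interpolation=cv2.INTER_CUBIC)[:, :];save('pics/crop_top.png',a)
save('pics/crop_scene.png',b,3.8)
E
```

```text
top tray rim 449 c [ 496.3 -327.1] sz [128.6 161.4] ang 11.0 z [27.1 36.5 41.2]
top tab 61 c [ 509.2 -401.4] sz [54.   6.3] ang 11.5 z [51.6 59.4 63.8]
top tray all 2722 c [ 496.3 -327.1] sz [128.6 161.4] ang 11.0 z [ 2.3  6.2 39.6]
top red 347 c [605.3 290.6] sz [98.9 25.1] ang 85.1 z [60.8 69.1 72. ]
top red top 324 c [605.3 290.6] sz [98.9 25.1] ang 85.1 z [65.7 69.3 72. ]
top small red 199 c [237.9 571.6] sz [ 42.9 388.9] ang 19.8 z [-2.2 18.5 22.9]
top ear tops 370 c [503.7  16.7] sz [67.3 99.3] ang 89.6 z [122.2 126.8 130.5]
top yellow 543 c [542.2  13.1] sz [171.3  70.9] ang 2.1 z [ 54.8 116.6 127.2]
top grab all 944 c [609.7  -9. ] sz [118.6 331.5] ang 74.2 z [ 51.6 116.8 129.5]
top shelf hi 1648 c [625.3 270.8] sz [333.4 344.5] ang 3.0 z [64.  70.8 91.3]
scene tray rim 846 c [ 496.3 -327.4] sz [133.5 159.1] ang 10.6 z [26.1 36.1 40.7]
scene tab 83 c [ 592.4 -361.1] sz [240.8  22.2] ang 26.7 z [52.2 62.5 65. ]
scene tray all 3095 c [ 561.8 -315. ] sz [268.2 158.8] ang 11.1 z [ 5.1  9.4 40.2]
scene red 438 c [606.  289.9] sz [97.7 27.9] ang 84.4 z [51.9 69.3 71.9]
scene red top 314 c [605.9 289.9] sz [97.8 27.3] ang 84.0 z [64.8 70.  72.3]
scene small red 120 c [272.7 414.6] sz [39.9 72.2] ang 22.7 z [ 2.2 19.4 22.8]
scene ear tops 365 c [504.   16.3] sz [ 70.7 105.8] ang 89.1 z [120.6 127.2 131. ]
scene yellow 1195 c [541.5  14.8] sz [ 70.7 172.1] ang 89.1 z [ 45.9  90.3 126.5]
scene grab all 1924 c [611.3  -8.4] sz [119.2 335.5] ang 74.2 z [ 46.7  93.3 129.3]
scene shelf hi 1909 c [626.9 255.6] sz [310.6 395.5] ang 7.6 z [63.3 70.9 86.7]
```

View pics/crop_top.png

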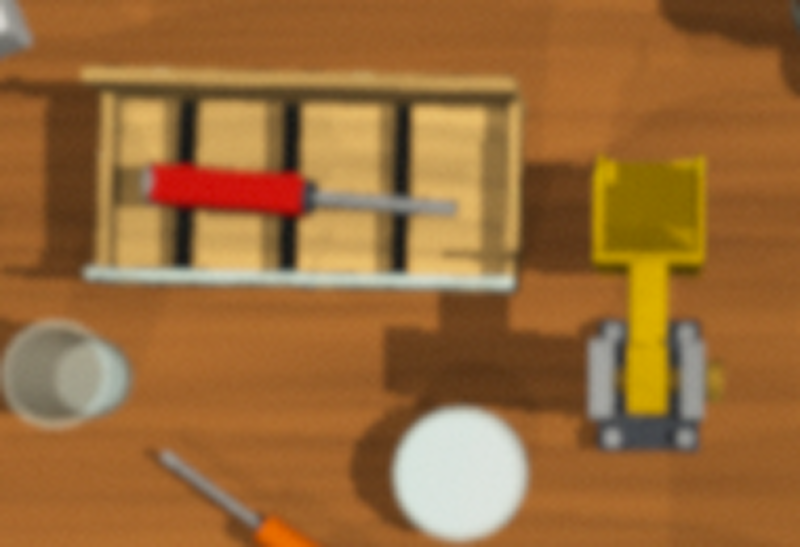

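View pics/crop_scene.png

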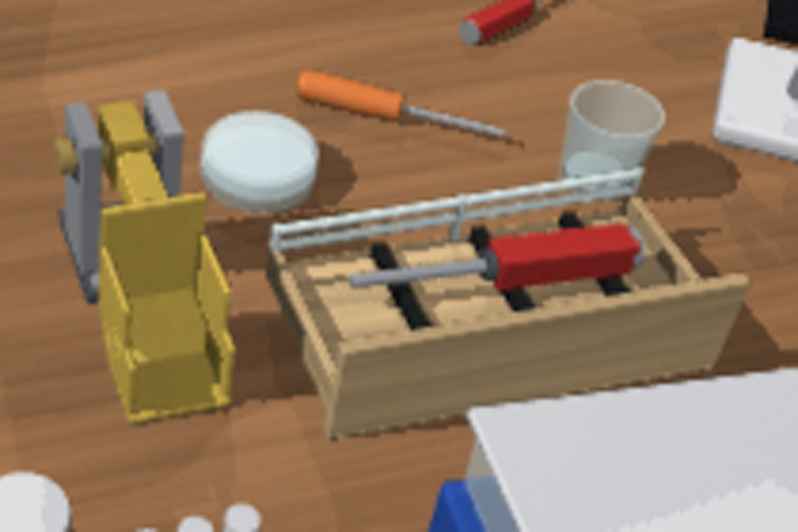

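The crop confirms the shelf item is the large punch (red handle about 99 mm long; the bench one is much shorter), with its tip towards -y. The pin head shows on the grab's right side at crop pixel (715,380). Now a finer estimate of the hinge.

```bash
python3 - <<'E'
from h import *
for n in('top','scene'):
    F=np.load(n+'0.npz');p,d=F['p'],F['d'];C=cloud(n,d);h=cv2.cvtColor(p,cv2.COLOR_RGB2HSV).astype(int)
    X,Y,Z=[C[...,i] for i in range(3)]
    R=(d>0)&(X>.44)&(X<.56)&(Y>-.06)&(Y<.09)
    g=R&(h[...,1]<70)&(Z>.118)&(Z<.14)
    for nm,m in(('L ear',g&(Y>.0165)),('R ear',g&(Y<.0165))):
        P=C[m]; print(n,nm,len(P),'x',np.round(np.percentile(P[:,0],[2,98])*1e3,1),'y',np.round(np.percentile(P[:,1],[2,98])*1e3,1))
        r=cv2.minAreaRect((P[:,:2]*1000).astype(np.float32));print(r)
    Yl=(d>0)&(h[...,0]>20)&(h[...,0]<33)&(h[...,1]>130)&(h[...,2]>60)
    J=C[Yl&(X>.55)&(X<.72)&(Y>-.06)&(Y<.09)&(Z>.03)]
    r=cv2.minAreaRect((J[:,:2]*1000).astype(np.float32));print(n,'jaw',r)
    H=C[Yl&(X>.44)&(X<.55)&(Y<-.0225)&(Y>-.06)&(Z>.08)]; print(n,'pin head',len(H),H.mean(0) if len(H) else '',np.ptp(H,0) if len(H) else '')
    W=(d>0)&(h[...,1]<60)&(h[...,2]>110)&(X>.5)&(X<.6)&(Y>.08)&(Y<.42)&(Z>.055)&(Z<.078)
    P=C[W]; print(n,'rail',len(P),np.polyfit(P[:,1],P[:,0],1) if len(P)>9 else '',P[:,1].min(),P[:,1].max())
# screen: dishes / others near route
F=np.load('top0.npz');C=cloud('top',F['d']);Z=C[...,2];X=C[...,0];Y=C[...,1]
D=(F['d']>0)&(Z>.02)&(Z<.045)&(X>.3)&(X<.5)&(Y>.06)&(Y<.3);print('dishes/sd',C[D].min(0),C[D].max(0))
E
```

```text
top L ear 111 x [454.3 500.7] y [37.4 50.6]
((477.596923828125, 44.12138366699219), (13.000569343566895, 46.743228912353516), 89.29499816894531)
top R ear 94 x [453.9 500.3] y [-16.8  -6.1]
((477.06927490234375, -11.50400161743164), (10.431982040405273, 46.451866149902344), 89.56312561035156)
top jaw ((587.8131713867188, 15.35181999206543), (68.3318099975586, 76.63877868652344), 88.88036346435547)
top pin head 4 [ 0.47226526 -0.02471219  0.11526863] [0.01285233 0.00019121 0.00953425]
top rail 318 [-0.09899034  0.57975394] 0.10530119464952807 0.4199366466773287
scene L ear 97 x [453.2 500.6] y [37.3 50.7]
((477.0579833984375, 44.30821228027344), (13.960615158081055, 50.99687576293945), 88.94268798828125)
scene R ear 96 x [451.4 499.7] y [-18.5  -5.2]
((475.6048889160156, -11.555967330932617), (14.056721687316895, 49.98835372924805), 89.27684020996094)
scene jaw ((589.6664428710938, 13.99102783203125), (70.72528076171875, 78.377197265625), 89.05352783203125)
scene pin head 4 [ 0.48618454 -0.0249847   0.10725398] [0.0025687  0.00327538 0.00728456]
scene rail 451 [-0.15736369  0.59009103] 0.10584798189497946 0.4180003300149879
dishes/sd [0.32407191 0.10054445 0.02016958] [0.46248911 0.28241747 0.03618908]
```

Measured in m: hinge middle ≈ (0.477, 0.016) with yaw ≈ -0.9°, tray centre (0.496, -0.327) with yaw +11°, its tab (0.511, -0.402), and punch handle (0.6055, 0.290) with yaw ≈ -5°. Sizes and heights match the description. The tool goes to the tray tab, turning -150° on the way to keep joint 6 in mid-range.

Request:
move_arm(
  deltas=[
    [[0,0,-0.11],[0.5,-0.3,0],-0.2],
    [[0,0,-0.23],[1,-0.6,0],-0.2],
  ],
  grip_force=40,
)

```text
time: 0.35
tool_pos: [0.3162, 0.5789, 0.2305]
tcp_rot: [-1.062, -2.957, 0.002]
wrist_force: [0.1, 0.5, -0.6]
width: 0.609
```

Request:
move_arm(
  deltas=[
    [[0,0,-0.11],[0.4,-0.5,0],-0.2],
    [[0,0,-0.23],[0.8,-1,0],-0.2],
  ],
)

```text
time: 0.6
tool_pos: [0.395, 0.4802, 0.2305]
tcp_rot: [-1.577, -2.717, 0.002]
wrist_force: [0.0, 0.6, -0.2]
width: 0.598
```

Request:
move_arm(
  deltas=[
    [[0,0,-0.11],[0.3,-0.5,0],-0.2],
    [[0,0,-0.23],[0.6,-1,0],-0.2],
  ],
)

```text
time: 0.85
tool_pos: [0.4548, 0.3799, 0.2307]
tcp_rot: [-2.039, -2.39, 0.001]
wrist_force: [0.8, -0.2, 0.8]
width: 0.601
```

Request:
move_arm(
  deltas=[
    [[0,0,-0.11],[0.3,-0.5,0],-0.2],
    [[0,0,-0.23],[0.56,-1,0],-0.2],
  ],
)

```text
time: 1.1
tool_pos: [0.5107, 0.28, 0.2309]
tcp_rot: [-2.434, -1.986, 0.001]
wrist_force: [1.3, 0.3, -0.2]
width: 0.599
```

Request:
move_arm(
  deltas=[
    [[0,0,-0.11],[0,-0.5,0],-0.2],
    [[0,0,-0.23],[0,-1,0],-0.2],
  ],
)

```text
time: 1.35
tool_pos: [0.51, 0.18, 0.2306]
tcp_rot: [-2.751, -1.517, 0.002]
wrist_force: [1.5, 1.2, -0.1]
width: 0.603
```

Request:
move_arm(
  deltas=[
    [[0,0,-0.11],[0,-0.5,0],-0.2],
    [[0,0,-0.23],[0,-1,0],-0.2],
  ],
)

```text
time: 1.6
tool_pos: [0.5096, 0.0803, 0.2309]
tcp_rot: [-2.978, -1.0, 0.001]
wrist_force: [0.5, 0.1, -0.1]
width: 0.6
```

Request:
move_arm(
  deltas=[
    [[0,0,-0.11],[0,-0.5,0],-0.2],
    [[0,0,-0.23],[0,-1,0],-0.2],
  ],
)

```text
time: 1.85
tool_pos: [0.5096, -0.0197, 0.2309]
tcp_rot: [-3.109, -0.45, 0.001]
wrist_force: [0.9, -0.1, -0.5]
width: 0.602
```

Request:
move_arm(
  deltas=[
    [[0,0,-0.06],[0,-0.5,0],-0.2],
    [[0,0,-0.06],[0,-1,0],-0.2],
  ],
)

```text
time: 2.1
tool_pos: [0.5096, -0.1197, 0.2309]
tcp_rot: [-3.126, -0.312, 0.001]
wrist_force: [0.5, -0.2, 0.5]
width: 0.601
```

Request:
move_arm(
  deltas=[
    [[0,0,0],[0,-0.5,0],-0.2],
    [[0,0,0],[0,-1,0],-0.2],
  ],
)

```text
time: 2.35
tool_pos: [0.5096, -0.2196, 0.2308]
tcp_rot: [-3.126, -0.313, 0.001]
wrist_force: [0.8, -0.8, -0.1]
width: 0.604
```

Request:
move_arm(
  deltas=[
    [[0,0,0],[0,-0.5,0],-0.2],
    [[0,0,0],[0,-1,0],-0.2],
  ],
)

```text
time: 2.6
tool_pos: [0.5096, -0.3196, 0.2308]
tcp_rot: [-3.125, -0.313, 0.001]
wrist_force: [0.8, 0.6, -0.1]
width: 0.599
```

Request:
move_arm(
  deltas=[
    [[0,0,0],[0,-0.4,-0.4],-0.2],
    [[0,0,0],[0,-0.82,-0.8],-0.2],
    [[0,0,0],[0,-0.82,-1],-0.2],
    [[0,0,0],[0,-0.82,-1],-0.2],
  ],
)

```text
time: 3.1
tool_pos: [0.5084, -0.3985, 0.1282]
tcp_rot: [-3.121, -0.311, 0.006]
wrist_force: [0.1, 0.1, -0.4]
width: 0.6
```

```bash
python3 - <<'E'
from h import *
from scipy.spatial.transform import Rotation as Ro
s=status.read_state();R=Ro.from_rotvec(s['tcp_rot']).as_matrix();print(s['time'],s['tool_pos'],'jaw',R[:,1],'z',R[:,2],np.round(s['q'],2))
p,d=grab('scene');u=proj('scene',[[.51,-.4,.08]])[0].astype(int);print(u)
save('pics/s1.png',p[max(u[1]-90,0):u[1]+90,max(u[0]-120,0):u[0]+120],3)
E
```

```text
3.1 [ 0.50835248 -0.39845591  0.12824939] jaw [ 0.19760386 -0.9802686  -0.00511778] z [-0.0044351   0.00432666 -0.9999808 ] [-0.7   0.29  1.76  0.    1.09  0.67]
[155 233]
```

View pics/s1.png

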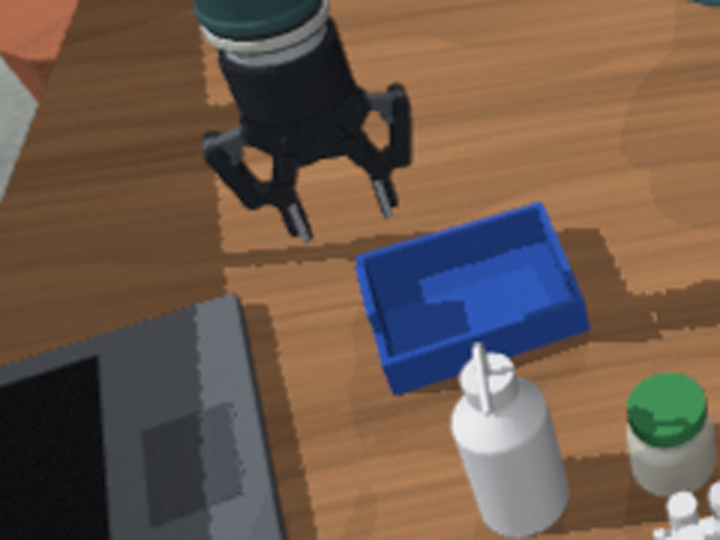

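The fingers straddle the tab (left side of the tray, crop pixel (372,310)), with the jaw aligned to the tray's yaw. Lowering and gripping next.

Request:
move_arm(
  deltas=[
    [[0,0,0],[0.02,-0.02,-0.45],-0.2],
    [[0,0,0],[0.02,-0.02,-0.8],-0.2],
    [[0,0,0],[0.02,-0.02,-0.94],-0.2],
    [[0,0,0],[0.02,-0.02,-0.94],-0.2],
    [[0,0,0],[0.02,-0.02,-0.94],0.4],
    [[0,0,0],[0.02,-0.02,-0.94],1],
    [[0,0,0],[0.02,-0.02,-0.94],1],
    [[0,0,0],[0.02,-0.02,-0.94],1],
    [[0,0,0],[0.02,-0.02,-0.94],1],
  ],
  grip_force=50,
)

```text
time: 4.28
tool_pos: [0.5132, -0.4027, 0.0392]
tcp_rot: [3.125, 0.312, 0.003]
wrist_force: [-0.6, 2.2, 6.0]
width: 0.082
```

Request:
move_arm(
  deltas=[
    [[0,0,-0.02],[-0.04,0.2,0.02],1],
    [[0,0,-0.05],[-0.1,0.5,0.02],1],
    [[0,0,-0.08],[-0.17,0.8,0.02],1],
    [[0,0,-0.1],[-0.2,1,0.02],1],
  ],
)

```text
time: 4.78
tool_pos: [0.4917, -0.3015, 0.0393]
tcp_rot: [3.14, 0.065, 0.0]
wrist_force: [-0.3, -0.4, -2.3]
width: 0.079
```

Request:
move_arm(
  deltas=[
    [[0,0,-0.02],[-0.1,0.3,0],1],
    [[0,0,-0.033],[-0.17,0.6,0],1],
    [[0,0,-0.033],[-0.17,0.85,0],1],
    [[0,0,-0.033],[-0.17,1,0],1],
    [[0,0,-0.033],[-0.17,1,0],1],
  ],
)

```text
time: 5.4
tool_pos: [0.475, -0.2012, 0.0392]
tcp_rot: [-3.141, 0.013, 0.0]
wrist_force: [-0.0, 1.6, -1.9]
width: 0.08
```

```bash
cat > tray.py <<'E'
from h import *
def tray():
  for n in('top','scene'):
    p,d=grab(n);C=cloud(n,d);h=cv2.cvtColor(p,cv2.COLOR_RGB2HSV).astype(int);H,s,v=h[...,0],h[...,1],h[...,2]
    X,Y,Z=[C[...,i] for i in range(3)]
    m=(d>0)&(H>105)&(H<128)&(s>120)&(v>40)&(X>.35)&(X<.62)&(Y<.05)&(Y>-.6)&(Z>.025)&(Z<.045)
    P=C[m]; r=cv2.minAreaRect((P[:,:2]*1000).astype(np.float32)); print(n,len(P),np.round(r[0],1),np.round(r[1],1),round(r[2],1),'ymax',np.percentile(P[:,1],98),'z',np.percentile(P[:,2],[50,95]))
    np.savez(n+'1.npz',p=p,d=d)
E
python3 - <<'E'
from tray import *
s=status.read_state();print(s['time'],s['tool_pos'],s['tcp_rot'],s['wrist_force'],s['width'])
tray()
E
```

```text
5.4 [ 0.47504923 -0.20123895  0.03922828] [-3.14108875e+00  1.26003087e-02  3.40548402e-04] [-0.01804762  1.60218231 -1.8779422 ] 0.07962521581546188
top 294 [ 473.2 -124.5] [156.  127.4] 89.5 ymax -0.046229811782837985 z [0.03754258 0.04060077]
scene 623 [ 474.1 -125.2] [158.6 132. ] 89.2 ymax -0.047458184621155586 z [0.03587958 0.04049019]
```

Request:
move_arm(
  deltas=[
    [[0,0,0],[0.01,0.1,0],1],
    [[0,0,0],[0.01,0.2,0],1],
    [[0,0,0],[0.01,0.21,0],1],
    [[0,0,0],[0.01,0.21,0],0.7],
    [[0,0,0],[0.01,0.21,0],0.3],
    [[0,0,0],[0.01,0.21,0],0],
    [[0,0,0],[0.01,0.21,0.3],0],
    [[0,0,0],[0.01,0.21,0.6],0],
    [[0,0,0],[0.01,0.21,1],0],
  ],
)

```text
time: 6.62
tool_pos: [0.4753, -0.1808, 0.1394]
tcp_rot: [-3.141, 0.015, 0.003]
wrist_force: [-0.2, 0.3, 0.5]
width: 0.503
```

Request:
move_arm(
  deltas=[
    [[0,0,0.1],[0.3,0,0.5],-0.2],
    [[0,0,0.2],[0.6,0,0.8],-0.2],
    [[0,0,0.3],[0.8,0.4,0.8],-0.2],
    [[0,0,0.4],[1,0.8,0.8],-0.2],
  ],
)

```text
time: 7.12
tool_pos: [0.5773, -0.1008, 0.2202]
tcp_rot: [2.99, 0.962, 0.002]
wrist_force: [-0.4, -0.9, 0.1]
width: 0.599
```

```bash
python3 - <<'E'
from tray import *
s=status.read_state();print(s['time'],s['tool_pos'],s['tcp_rot'],s['wrist_force'],s['width'],np.round(s['q'],2))
tray()
E
```

```text
7.125 [ 0.5772506  -0.10077008  0.22020688] [2.98988375e+00 9.62006525e-01 2.31001725e-03] [-0.41552079 -0.85012827  0.11996087] 0.599491173060972 [-0.22  0.1   1.81  0.    1.22  0.73]
top 190 [ 484.1 -104.9] [110.1 159.1] 1.3 ymax -0.024956473751432534 z [0.03608066 0.04025077]
scene 723 [ 475.7 -105. ] [132.4 159.9] 0.0 ymax -0.026033947218637846 z [0.0357379  0.04050364]
```

The tray stands about 5 mm clear of the ear and under the drop point, centred at (0.476, -0.105) with yaw ≈ 0 (both views agree). Next is the punch.

Request:
move_arm(
  deltas=[
    [[0,0,0.1],[0.06,0.5,0],-0.2],
    [[0,0,0.2],[0.1,1,0],-0.2],
  ],
)

```text
time: 7.48
tool_pos: [0.5861, -0.001, 0.2191]
tcp_rot: [2.804, 1.416, -0.001]
wrist_force: [0.3, 0.3, 0.1]
width: 0.605
```

Request:
move_arm(
  deltas=[
    [[0,0,0.1],[0.06,0.5,0],-0.2],
    [[0,0,0.2],[0.1,1,0],-0.2],
  ],
)

```text
time: 7.72
tool_pos: [0.5961, 0.0996, 0.2192]
tcp_rot: [2.547, 1.839, -0.0]
wrist_force: [-0.0, 0.0, -0.7]
width: 0.598
```

Request:
move_arm(
  deltas=[
    [[0,0,0.1],[0.06,0.5,0],-0.2],
    [[0,0,0.145],[0.07,1,0],-0.2],
  ],
)

```text
time: 7.98
tool_pos: [0.6033, 0.1996, 0.2192]
tcp_rot: [2.323, 2.114, -0.0]
wrist_force: [0.8, -0.7, -0.0]
width: 0.6
```

Request:
move_arm(
  deltas=[
    [[0,0,0],[0,0.5,-0.2],-0.2],
    [[0,0,0],[0,0.79,-0.6],-0.2],
    [[0,0,0],[0,0.79,-0.95],-0.2],
    [[0,0,0],[0,0.79,-0.95],-0.2],
    [[0,0,0],[0,0.79,-0.95],-0.2],
  ],
)

```text
time: 8.6
tool_pos: [0.604, 0.2774, 0.1255]
tcp_rot: [2.326, 2.111, 0.002]
wrist_force: [-0.6, 0.3, 0.7]
width: 0.601
```

```bash
python3 - <<'E'
from h import *
from scipy.spatial.transform import Rotation as Ro
s=status.read_state();R=Ro.from_rotvec(s['tcp_rot']).as_matrix();print(s['time'],s['tool_pos'],'jaw',R[:,1],'z',R[:,2],np.round(s['q'],2))
p,d=grab('scene');save('pics/s2.png',p[130:290,290:510],3.5)
E
```

```text
8.6 [0.60398304 0.27738354 0.12548065] jaw [ 0.99530158 -0.09681657  0.00114541] z [ 1.17891064e-03  2.88848893e-04 -9.99999263e-01] [ 0.39  0.32  1.73 -0.    1.09  0.49]
```

View pics/s2.png

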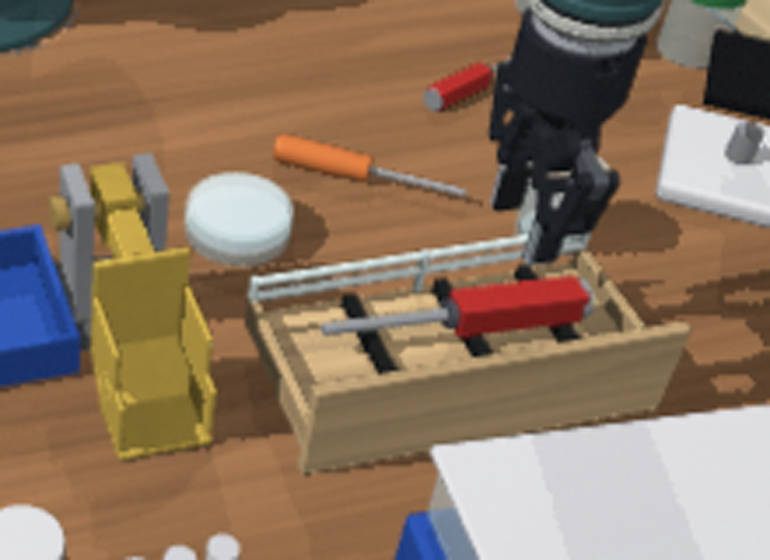

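The open fingers hang above the handle, whose crop pixel is (520,305), aligned across it. The tray is seen in place at the left. Lowering, gripping and lifting.

Request:
move_arm(
  deltas=[
    [[0,0,0],[0,0,-0.4],-0.2],
    [[0,0,0],[0,0,-0.7],-0.2],
    [[0,0,0],[0,0,-0.85],-0.2],
    [[0,0,0],[0,0,-0.85],-0.2],
    [[0,0,0],[0,0,-0.85],0.2],
    [[0,0,0],[0,0,-0.85],0.5],
    [[0,0,0],[0,0,-0.85],1],
    [[0,0,0],[0,0,-0.85],1],
    [[0,0,0],[0,0,-0.85],1],
  ],
  grip_force=80,
)

```text
time: 9.78
tool_pos: [0.6049, 0.2786, 0.0417]
tcp_rot: [2.324, 2.112, 0.006]
wrist_force: [-0.0, -1.2, 6.3]
width: 0.294
```

Request:
move_arm(
  deltas=[
    [[0,0,0],[0,0,0.15],1],
    [[0,0,0],[0,0,0.4],1],
    [[0,0,0],[0,0,0.7],1],
    [[0,0,0],[0,0,1],1],
  ],
)

```text
time: 10.28
tool_pos: [0.6025, 0.2777, 0.1402]
tcp_rot: [-2.325, -2.112, 0.002]
wrist_force: [0.6, 0.7, -1.8]
width: 0.29
```

Request:
move_arm(
  deltas=[
    [[0,0,0.02],[-0.3,0,0],1],
    [[0,0,0.04],[-0.7,-0.1,0],1],
    [[0,0,0.052],[-1,-0.3,0],1],
  ],
)

```text
time: 10.65
tool_pos: [0.5012, 0.2478, 0.1394]
tcp_rot: [-2.235, -2.207, 0.001]
wrist_force: [0.3, -0.2, -2.5]
width: 0.289
```

Request:
move_arm(
  deltas=[
    [[0,0,0],[-0.22,-0.15,-0.2],1],
    [[0,0,0],[-0.22,-0.3,-0.5],1],
    [[0,0,0],[-0.22,-0.3,-0.5],1],
    [[0,0,0],[-0.22,-0.3,-0.5],1],
  ],
)

```text
time: 11.15
tool_pos: [0.4819, 0.2185, 0.0904]
tcp_rot: [2.237, 2.205, 0.002]
wrist_force: [-0.2, -0.7, -2.2]
width: 0.291
```

```bash
cat > punch.py <<'E'
from h import *
from scipy.spatial.transform import Rotation as Ro
def punch(ylo=.05,yhi=.2,tag='2'):
    s=status.read_state();t=np.array(s['tool_pos']);R=Ro.from_rotvec(s['tcp_rot']).as_matrix();j=R[:,1]*np.sign(R[0,1]);print(s['time'],t,'jaw yaw',np.degrees(np.arctan2(j[1],j[0])),'z',R[:,2],'F',np.round(s['wrist_force'],1),s['width'])
    for n in('top','scene'):
        p,d=grab(n);C=cloud(n,d);np.savez(n+tag+'.npz',p=p,d=d)
        X,Y,Z=[C[...,i] for i in range(3)];h=cv2.cvtColor(p,cv2.COLOR_RGB2HSV).astype(int)
        m=(d>0)&(abs(X-t[0])<.03)&(Y>ylo)&(Y<yhi)&(Z>t[2]-.01)&(Z<t[2]+.05)&(h[...,1]<90)
        P=C[m]
        if len(P)<5: print(n,'few');continue
        y=P[:,1];print(n,'shank',len(P),'ymin',round(y.min(),4))
        for a in np.arange(ylo,yhi,.02):
            q=P[(y>=a)&(y<a+.02)]
            if len(q): print('  y%.3f n%d x %.4f [%.4f %.4f] z max %.4f med %.4f'%(q[:,1].mean(),len(q),q[:,0].mean(),*np.percentile(q[:,0],[5,95]),np.percentile(q[:,2],90),np.median(q[:,2])))
        m=(d>0)&((h[...,0]<8)|(h[...,0]>172))&(h[...,1]>150)&(abs(X-t[0])<.04)&(abs(Y-t[1])<.1)&(Z>t[2]+.018)
        P=C[m]; 
        if len(P)>9: print(n,'red top',len(P),cv2.minAreaRect((P[:,:2]*1000).astype(np.float32)),np.median(P[:,2]))
E
python3 - <<'E'
from punch import *
punch()
p=np.load('scene2.npz')['p'];save('pics/s3.png',p[120:270,280:490],3.8)
E
```

```text
11.15 [0.48194395 0.21847796 0.09042027] jaw yaw -0.8277212565585103 z [ 1.19542888e-03  8.15499469e-04 -9.99998953e-01] F [-0.2 -0.7 -2.2] 0.29147381734527805
top shank 142 ymin 0.0502
  y0.050 n19 x 0.4775 [0.4566 0.4983] z max 0.1313 med 0.1289
  y0.086 n9 x 0.4813 [0.4787 0.4839] z max 0.1098 med 0.1076
  y0.100 n24 x 0.4814 [0.4787 0.4841] z max 0.1102 med 0.1083
  y0.120 n21 x 0.4815 [0.4788 0.4842] z max 0.1113 med 0.1087
  y0.140 n24 x 0.4817 [0.4790 0.4843] z max 0.1102 med 0.1083
  y0.161 n24 x 0.4818 [0.4791 0.4845] z max 0.1117 med 0.1089
  y0.176 n21 x 0.4815 [0.4742 0.4873] z max 0.1152 med 0.1106
top red top 90 ((481.79815673828125, 192.46302795410156), (23.53398895263672, 22.495038986206055), 86.25265502929688) 0.11837813818669524
scene shank 165 ymin 0.05
  y0.051 n16 x 0.4888 [0.4614 0.5007] z max 0.1298 med 0.1188
  y0.086 n12 x 0.4828 [0.4795 0.4862] z max 0.1097 med 0.1079
  y0.101 n28 x 0.4828 [0.4783 0.4862] z max 0.1106 med 0.1087
  y0.121 n26 x 0.4829 [0.4781 0.4863] z max 0.1099 med 0.1088
  y0.141 n26 x 0.4830 [0.4789 0.4859] z max 0.1109 med 0.1079
  y0.160 n25 x 0.4841 [0.4805 0.4876] z max 0.1109 med 0.1090
  y0.177 n32 x 0.4861 [0.4789 0.4933] z max 0.1158 med 0.1107
scene red top 155 ((488.7569274902344, 230.59547424316406), (99.14115905761719, 38.45774841308594), 80.83718872070312) 0.1187851644879091
```

View pics/s3.png

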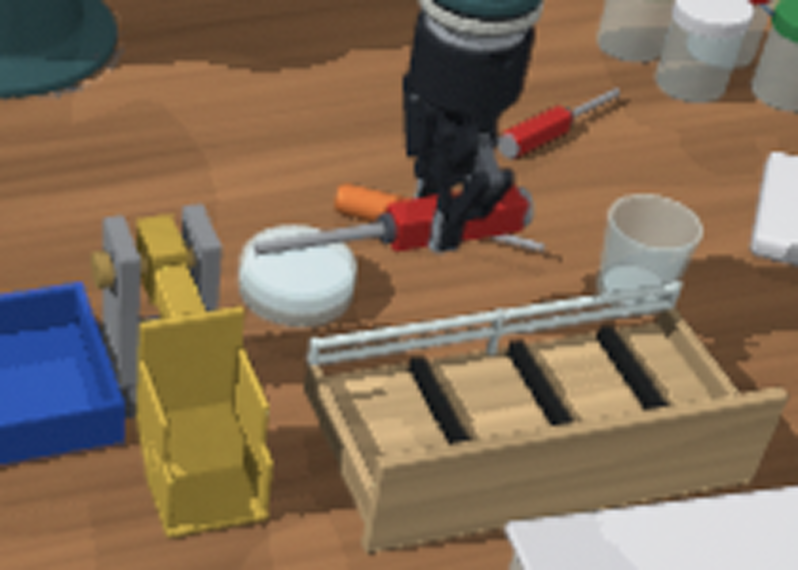

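The punch is held level: shank top z ≈ 0.110, so its axis is ≈ 0.105, with the tip at y ≈ 0.081 and about 4 mm too far in +x. I'll correct that and enter the hole.

Request:
move_arm(
  deltas=[
    [[0,0,0],[-0.04,0,0],1],
    [[0,0,0],[-0.04,-0.1,0],1],
    [[0,0,0],[-0.04,-0.2,0],1],
    [[0,0,0],[-0.04,-0.28,0],1],
    [[0,0,0],[-0.04,-0.34,0],1],
    [[0,0,0],[-0.045,-0.4,0],1],
    [[0,0,0],[-0.045,-0.4,0],1],
  ],
)

```text
time: 12.12
tool_pos: [0.4766, 0.1774, 0.0892]
tcp_rot: [-2.238, -2.205, 0.0]
wrist_force: [-0.3, -0.1, -0.9]
width: 0.291
```

```bash
python3 - <<'E'
from punch import *
punch(.055,.18)
p=np.load('scene2.npz')['p'];save('pics/s4.png',p[150:250,280:420],5)
E
```

```text
12.125 [0.47657418 0.17738301 0.08924575] jaw yaw -0.847030608398654 z [-1.31131999e-04 -1.01273636e-04 -9.99999986e-01] F [-0.3 -0.1 -0.9] 0.29108456844393016
top shank 111 ymin 0.0566
  y0.065 n21 x 0.4758 [0.4732 0.4785] z max 0.1098 med 0.1073
  y0.084 n24 x 0.4760 [0.4733 0.4787] z max 0.1088 med 0.1072
  y0.106 n26 x 0.4766 [0.4736 0.4809] z max 0.1088 med 0.1069
  y0.125 n28 x 0.4777 [0.4736 0.4818] z max 0.1098 med 0.1071
  y0.137 n12 x 0.4750 [0.4685 0.4814] z max 0.1133 med 0.1104
top red top 69 ((477.3887939453125, 133.73976135253906), (49.06405258178711, 23.72034454345703), 89.64970397949219) 0.11670960839738942
scene shank 229 ymin 0.0599
  y0.067 n21 x 0.4778 [0.4722 0.4814] z max 0.1107 med 0.1072
  y0.085 n25 x 0.4779 [0.4758 0.4808] z max 0.1105 med 0.1070
  y0.105 n29 x 0.4780 [0.4734 0.4812] z max 0.1093 med 0.1075
  y0.126 n26 x 0.4786 [0.4751 0.4820] z max 0.1096 med 0.1081
  y0.138 n27 x 0.4806 [0.4696 0.4863] z max 0.1141 med 0.1092
  y0.169 n80 x 0.4855 [0.4582 0.5027] z max 0.1355 med 0.1202
  y0.177 n21 x 0.4832 [0.4600 0.5028] z max 0.1273 med 0.1164
scene red top 161 ((478.854736328125, 189.95948791503906), (97.6117172241211, 25.84076499938965), 87.47679901123047) 0.11731998611151084
```

View pics/s4.png

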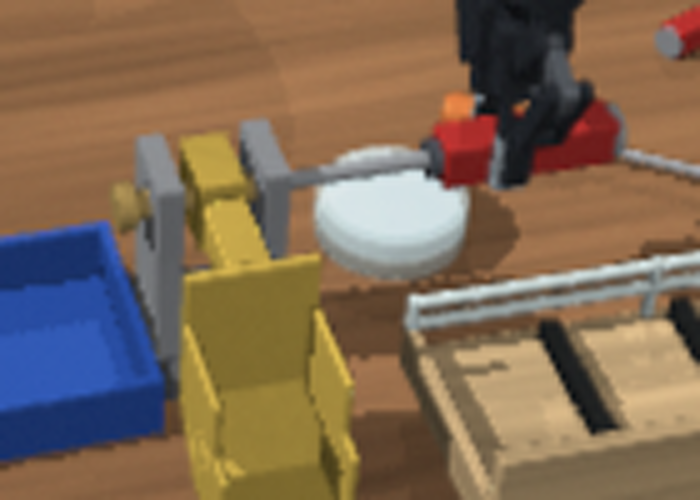

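The shank is in the hole (crop pixel (290,180)) with no side force; it's about 2 mm off in x, so I'll correct that and push.

Request:
move_arm(
  deltas=[
    [[0,0,0],[0.015,0,0.01],1],
    [[0,0,0],[0.015,-0.07,0.01],1],
    [[0,0,0],[0.015,-0.14,0.01],1],
    [[0,0,0],[0.01,-0.21,0.01],1],
    [[0,0,0],[0.01,-0.28,0.01],1],
    [[0,0,0],[0.01,-0.35,0.01],1],
  ],
)

```text
time: 12.98
tool_pos: [0.4777, 0.1424, 0.0903]
tcp_rot: [2.237, 2.205, 0.0]
wrist_force: [-0.2, 1.7, -1.6]
width: 0.292
```

Request:
move_arm(
  deltas=[
    [[0,0,0],[0,-0.06,0],1],
    [[0,0,0],[0,-0.12,0],1],
    [[0,0,0],[0,-0.17,0],1],
    [[0,0,0],[-0.005,-0.22,0],1],
    [[0,0,0],[-0.005,-0.26,0],1],
    [[0,0,0],[-0.005,-0.29,0],1],
    [[0,0,0],[-0.005,-0.29,0],1],
    [[0,0,0],[-0.005,-0.29,0],1],
  ],
)

```text
time: 13.98
tool_pos: [0.4771, 0.1139, 0.0903]
tcp_rot: [-2.237, -2.206, -0.0]
wrist_force: [0.2, -0.8, -2.2]
width: 0.288
```

```bash
python3 - <<'E'
from punch import *
s=status.read_state();print(s['time'],s['tool_pos'],s['wrist_force'])
p,d=grab('scene');save('pics/s5.png',p[140:270,230:420],4.2);np.savez('scene3.npz',p=p,d=d)
E
```

```text
13.975 [0.47713906 0.11390928 0.09028572] [ 0.21898768 -0.7629486  -2.2315882 ]
```

View pics/s5.png

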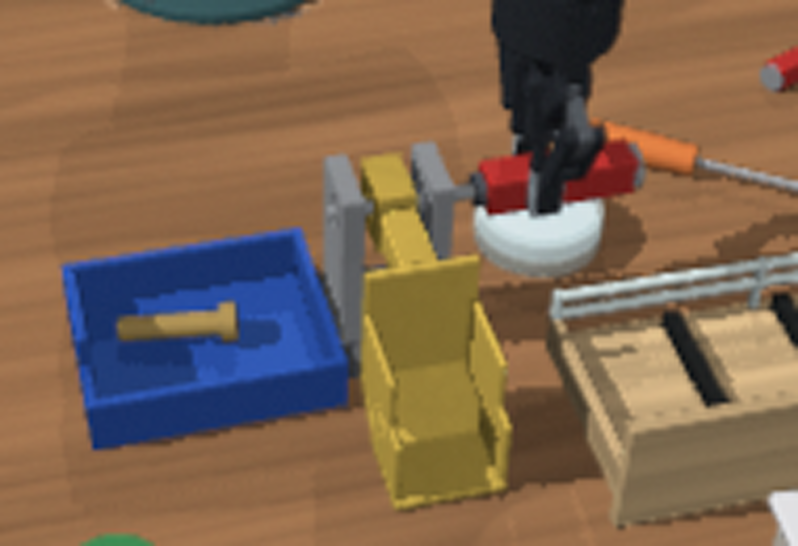

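The pin lies in the tray at crop pixel (180,325). Now I withdraw the punch and take it back over the rail.

Request:
move_arm(
  deltas=[
    [[0,0,0],[0,0.12,0],1],
    [[0,0,0],[0.005,0.35,0],1],
    [[0,0,0],[0.01,0.65,0],1],
    [[0,0,0],[0.016,1,0],1],
  ],
)

```text
time: 14.52
tool_pos: [0.4787, 0.2154, 0.0903]
tcp_rot: [-2.237, -2.205, -0.0]
wrist_force: [0.9, -0.0, -1.9]
width: 0.288
```

Request:
move_arm(
  deltas=[
    [[0,0,0],[0,0.2,0],1],
    [[0,0,-0.02],[0,0.3,0.3],1],
    [[0,0,-0.05],[0.1,0.35,0.55],1],
    [[0,0,-0.052],[0.28,0.35,0.55],1],
  ],
)

```text
time: 15.02
tool_pos: [0.5087, 0.2503, 0.1477]
tcp_rot: [2.322, 2.114, 0.007]
wrist_force: [0.1, -0.0, -1.8]
width: 0.292
```

Request:
move_arm(
  deltas=[
    [[0,0,0],[0.4,0.15,0],1],
    [[0,0,0],[0.8,0.3,0],1],
    [[0,0,0],[0.98,0.3,0],1],
    [[0,0,0],[0.98,0.3,0],1],
  ],
)

```text
time: 15.52
tool_pos: [0.6051, 0.2779, 0.1435]
tcp_rot: [-2.326, -2.111, 0.004]
wrist_force: [-0.5, 0.5, -2.0]
width: 0.289
```

Request:
move_arm(
  deltas=[
    [[0,0,0],[0,0,-0.3],1],
    [[0,0,0],[0,0,-0.6],1],
    [[0,0,0],[0,0,-0.8],1],
    [[0,0,0],[0,0,-0.92],1],
    [[0,0,0],[0,0,-0.98],1],
    [[0,0,0],[0,0,-1],1],
    [[0,0,0],[0,0,-1],1],
  ],
)

```text
time: 16.4
tool_pos: [0.6054, 0.2792, 0.0461]
tcp_rot: [2.325, 2.112, 0.002]
wrist_force: [-0.1, 0.3, -1.4]
width: 0.293
```

Request:
move_arm(
  deltas=[
    [[0,0,0],[0,0,-0.02],1],
    [[0,0,0],[0,0,-0.042],1],
    [[0,0,0],[0,0,-0.042],1],
    [[0,0,0],[0,0,-0.042],1],
  ],
)

```text
time: 16.9
tool_pos: [0.6052, 0.2791, 0.0417]
tcp_rot: [2.325, 2.112, 0.002]
wrist_force: [-1.1, 0.2, 2.1]
width: 0.292
```

Contact with the strips, so release and rise.

Request:
move_arm(
  deltas=[
    [[0,0,0],[0,0,0],0.3],
    [[0,0,0],[0,0,0],0],
    [[0,0,0],[0,0,0],-0.2],
    [[0,0,0],[0,0,0],-0.2],
    [[0,0,0],[0,0,0.2],-0.2],
    [[0,0,0],[0,0,0.6],-0.2],
    [[0,0,0],[0,0,1],-0.2],
  ],
)

```text
time: 17.77
tool_pos: [0.6049, 0.2789, 0.1434]
tcp_rot: [2.325, 2.112, 0.001]
wrist_force: [-0.0, -0.3, 0.7]
width: 0.602
```

Request:
move_arm(
  deltas=[
    [[0,0,0],[-0.3,0,0.4],-0.2],
    [[0,0,0],[-0.6,0.2,0.8],-0.2],
    [[0,0,0],[-1,0.3,0.8],-0.2],
    [[0,0,0],[-1,0.3,0.8],-0.2],
  ],
)

```text
time: 18.27
tool_pos: [0.503, 0.3099, 0.2238]
tcp_rot: [2.323, 2.115, 0.004]
wrist_force: [-0.2, 0.9, -0.9]
width: 0.599
```

```bash
python3 - <<'E'
from tray import *
s=status.read_state();print(s['time'],s['tool_pos'],s['wrist_force'],s['width'])
tray()
for n in('top','scene'):
    F=np.load(n+'1.npz');p,d=F['p'],F['d'];C=cloud(n,d);h=cv2.cvtColor(p,cv2.COLOR_RGB2HSV).astype(int);X,Y,Z=[C[...,i] for i in range(3)]
    P=C[(d>0)&((h[...,0]<8)|(h[...,0]>172))&(h[...,1]>150)&(X>.52)&(X<.7)&(Y>.15)&(Y<.4)&(Z>.05)]
    if len(P)>5: print(n,'punch',len(P),cv2.minAreaRect((P[:,:2]*1e3).astype(np.float32)),np.percentile(P[:,2],[50,95]))
    P=C[(d>0)&(h[...,0]>15)&(h[...,0]<35)&(h[...,1]>100)&(X>.41)&(X<.54)&(Y>-.18)&(Y<-.03)]
    if len(P)>5: print(n,'pin',len(P),cv2.minAreaRect((P[:,:2]*1e3).astype(np.float32)),np.percentile(P[:,2],[50,95]))
save('pics/s6.png',np.load('scene1.npz')['p'],1.25)
E
```

```text
18.275 [0.50302796 0.30988318 0.22377184] [-0.15578104  0.86897263 -0.85926291] 0.5992118774278554
top 388 [ 474.8 -103.4] [158.5 124.6] 89.5 ymax -0.0240571150710239 z [0.03699369 0.04022487]
scene 725 [ 475.1 -104.1] [161. 135.] 89.6 ymax -0.026184331388746096 z [0.03574922 0.04019018]
top punch 335 ((607.0842895507812, 291.31903076171875), (99.0057373046875, 26.730464935302734), 85.04584503173828) [0.06909386 0.07194418]
top pin 111 ((461.7574157714844, -116.97889709472656), (73.38148498535156, 15.528335571289062), 79.02992248535156) [0.02346891 0.03180908]
scene punch 439 ((607.4039306640625, 290.4996643066406), (96.7447509765625, 28.985036849975586), 85.53671264648438) [0.06929622 0.07218366]
scene pin 137 ((466.2054138183594, -119.36101531982422), (73.07440948486328, 15.969169616699219), 76.35272216796875) [0.02268016 0.03179972]
```

View pics/s6.png

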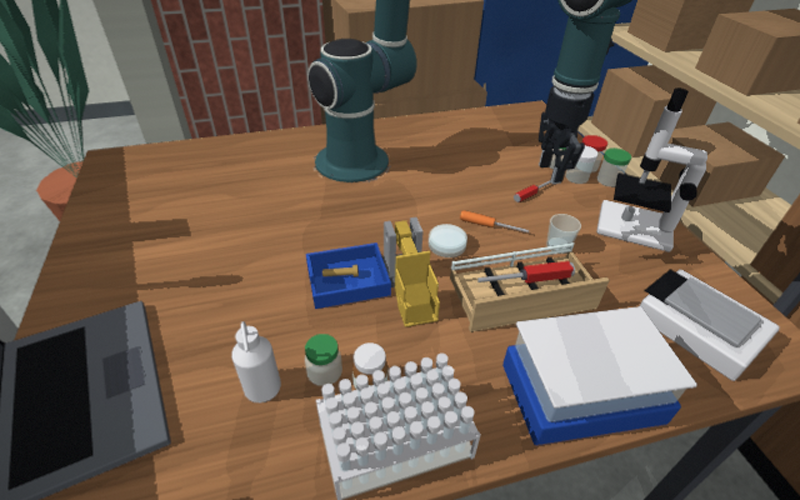

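The pin is in the tray at (340,271), the punch lies on the shelf behind the rail at (530,273), and the other things look unmoved. Handing in.

```bash
python3 -c "
from workcell import order
print(order.finish_job())"
```

```text
the job is handed in; nothing more can be done
None
```

The job is done and handed in at about 18.3 s of the 61 s allowed; no verdict is reported.

I dragged the tray by its tab along the bench to about 5 mm from the pin-head side of the hinge. I then lifted the large punch over the rail, pushed the pin out from the driving side so it fell into the tray, and laid the punch back on the shelf.

**Last checks:**
- **Tray:** it stands on the bench at about (0.475, -0.104), with its rim at the usual height of about 37 mm.
- **Pin:** it lies inside the tray, about 73 mm long as seen in both views.
- **Punch:** the handle is at about (0.607, 0.291), with its top at 69 mm as before. That is within about 2 mm of where it started, and behind the rail.
- **Other things:** they look unmoved in the last picture, but I did not measure them.
- **Forces:** the highest wrist force at the end of any move was about 6 N.

No check failed. The two cameras differed by up to about 5 mm on the pin's position, which does not affect the result. One top-view reading of the tray was off while the arm partly covered it, but both views agreed on the tray at the end.

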